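# Hang the red utensil pot on the kitchen rail

## Robot

A 6-joint arm with a two-finger parallel gripper is mounted at the origin on a cart in front of the work surface, level with it; the furniture and walls round the work are solid. World frame = base frame: x ahead of the robot, y to its left, z up, the work surface at z = 0. Lengths are in m, angles in rad, forces in N, time in s.
With the tool pointing down it reaches from about 0.375 to 0.9 m from the base axis. Payload 3.1 kg.
Tool frame: the origin (TCP) lies between the finger pads; the fingertips stand r.nose_length ahead of it and the grasp point (between the pads) lies 6 mm ahead of it (r.nose_length is the distance from the TCP to the fingertips, in m); z points along the fingers, x is the direction in which the jaws open and shut, and the axes are right-handed (so a half turn about z gives the same grasp; the last joint's range is limited). The gripper opens to 87 mm and grips with 3 to 60 N. Pads are 19 mm wide; open, the fingers measure 117 mm over their backs; the gripper's body (75 mm by 190 mm) begins 51 mm behind the grasp point.
Start: joints at [1.014, 0.527, 1.433, -0, 1.181, -0.178], TCP at [0.231, 0.581, 0.248] pointing down, gripper open.
Joint ranges: [-3.08, 3.08], [-0.75, 2.2], [0.22, 2.44], [-1.43, 4.57], [0, 2.65], [-2.85, 2.85]. Speed limits (rad/s): [2.79, 2.79, 3.14, 3.14, 3.14, 3.14].

## Interface

Orientations are given as a unit quaternion [x, y, z, w].
In Python, from plant import r, cams, job gives the robot as it stands.
- The arm moves only by the tool drive_tool, never from a script. Its argument "increments" is a list of rows, each a list of 7 numbers: the opening, from 0 (shut) to 1 (fully open), then the shift along the tool's x, y, z as a fraction of full scale, then the turn, a rotation vector about the tool's x, y, z as a fraction of full scale. In form: [[claw, dx, dy, dz, ax, ay, az], ...]. A call has exactly 8 rows; each row is the pose to reach, as a shift and turn from the pose commanded when the call began, along the tool's axes at that moment; what a row does not reach only later rows make up. Full scale, the value 1, is 100 mm for a shift and 30 degrees for a turn. A row lasts 1/10 s, in which the tool goes at most 50 mm and 8.59 degrees, less where a joint would pass 70% of its speed; a pose out of reach is approached as far as the arm can. A call with a number of a shift or a turn outside -1 to 1 is refused whole. A call with a gripper value outside its range is refused whole. The fingers move at their own pace and stop on an object; "newtons" is the grip in N (left out, the last holds). Time passes only in rows, so rows that repeat a pose let the fingers close, or fill a call up. It gives the time, the measured TCP pose, the force and the opening at its end, in the units of the state.
- r.sense(): the state, without advancing time (a new reading comes with each control period).
- cams.snapshot(name): name is "scene" or "top" or "wrist"; returns a dict with "frame" (400x640x3 uint8, red, green, blue), "depth" (400x640 float32, m along the optical axis (not along the pixel's ray), 0 where there is no reading), "fovy" (degrees; the focal length in pixels is half the picture's height over the tangent of half this angle, whatever the lens; pixels are square), "cx", "cy" (the principal point, pixels), "rvec" (rotation vector, rad) and "tvec" (3), from world to camera coordinates, as OpenCV has them. Camera axes: x right, y down, z forward; pixel columns grow to the right and rows downward; lengths in m; the calibration is good to about 2 mm. A picture is of the moment at which its call begins.
- job.close_job(): hands the job in, once; it reports no verdict.
The state is a dict: "time_s": time; "joint_pos": joint angles; "joint_velocities": joint speeds; "joint_torque": joint torques, N m; "position": TCP position; "eef_rot": TCP orientation; "wrist_force": force on the tool from outside, world axes, zero at the start; "moment": the same for the moment, N m; "grip_width": finger opening in m.
Only numpy, scipy, OpenCV 4.12 (cv2) and the standard library are available. Lean on these libraries where they do the work, as an engineer would, in place of code of your own. Each camera call takes 0.05 s, during which the arm holds its last target. There are 200 camera calls.

## Task

Hang the red utensil pot by its steel hook on the upper rail of the little stand, near the middle, open side up. Let go of it gently, so that it settles back against the lower bar and stays hanging rather than dropping or swinging off. Leave the white pot standing where it is.

Things in the scene. Friction and masses are not known exactly. Their poses are not given: they have to be found in the camera images.
- pot_red: Red plastic utensil pot, empty, about 180 g: a box open at the top, 70 mm deep (x), 52 wide (y), 90 high, walls 4. Origin: centre of its underside, z up. A steel hook 30 mm wide on its back (+x) bridges backward at the rim (top z = 96 mm), then comes down as a lip. Grip from above across its 52 mm, near the top. Hung, its foot swings in about 0.15 rad until the back rests on the lower bar.
- pot_white: White plastic utensil pot of the same shape, size and origin as the red one, with the same steel hook; it stays where it is.
- rail_stand: Fixed stand: two dark steel posts 300 mm apart along its y, wooden feet 10 mm high reaching 70 mm to front and back, wooden knobs on top (177 mm). Origin on the worktop midway between the posts, z up; front, -x, towards the robot. Upper rail: 8 mm round steel bar along y, axis at x = 0, z = 160 mm. Lower bar: 10 mm thick, axis at x = -1, z = 86 mm. Open in front of the rail.
- red_hook (a point): Top middle of the red pot's hook slot (underside of the bridge), at x = 46, y = 0, z = 90 mm in the pot's frame; it rests on the rail when hung. The slot is 22 mm wide, open below, between the pot's back wall (x = 35) and the lip's inner face (x = 57). The lip, 4 mm thick, goes straight down to z = 68, then flares back to x = 69 at its end, z = 51.
Things that resemble listed ones, but are neither listed nor needed, are in the scene too. Of the things like the pot_red, leave any that is green; of the rest the smaller one is meant.

How it is judged:
At the end, for the whole second after the job is handed in: The red pot hangs at rest with the upper rail in its hook slot (slot top 2 mm below to 14 mm above the rail's axis), within 60 mm of the rail's middle, leaning less than 0.4 rad, its weight on the stand; the white pot is within 30 mm of where it stood (x of red_hook in the frame of rail_stand between -0.018 and 0.012 m and y of red_hook in the frame of rail_stand between -0.06 and 0.06 m and z of red_hook in the frame of rail_stand between 0.158 and 0.174 m and angle between pot_red's own z axis and vertical below 0.4 rad and contact force between pot_red and rail_stand above 0.5 N and linear speed of pot_red below 0.03 m/s and angular speed of pot_red below 0.3 rad/s and distance of pot_white from where it was at the start of the episode below 0.03 m); the robot touches nothing.
It fails at once if the red pot is let go in the air, more than about 12 mm above its seat on the rail (height (world z) of red_hook above 0.176 m and contact force between the fingers and pot_red below 0.02 N and contact force between pot_red and rail_stand below 0.02 N).
It fails at once if the red pot drops or swings faster than 0.65 m/s with the fingers off it (linear speed of pot_red above 0.65 m/s and contact force between the fingers and pot_red below 0.05 N).
It fails at once if the white pot is knocked over (angle between pot_white's own z axis and vertical above 0.5 rad).
It also fails if it takes over 35 s, if anything falls off the work surface, if the arm or the gripper's body presses on something with over 40 N, if the wrist force passes 120 N, or if a joint passes its speed limit or range.

## Working session

There is one attempt and no reset: what is moved stays moved. The work goes in short steps, Python scripts to look and compute and a tool call to move; the robot and the scene stay as the last step left them, time stands still between calls to the robot, and variables do not carry over. Pictures are saved under pics/ and viewed, about 8 in all and at most 12, crops included, and the job is handed in when it is done.

Besides the shell and the picture viewer there is one more tool, called after "Emit:" by a JSON object that holds its "api" and its "payload". drive_tool: Moves the arm, as the interface text tells. Shift numbers are shares of 100 mm and turn numbers shares of 30 degrees, none past 1 either way. Its arguments: {"type":"object","properties":{"increments":{"type":"array","items":{"type":"array","items":{"type":"number","minimum":-1,"maximum":1}}},"newtons":{"type":"number"}},"required":["increments"]}

```bash
mkdir -p pics; cat > h.py <<'E'
import numpy as np, cv2
from plant import r, cams, job
def snap(n):
    s=cams.snapshot(n); R=cv2.Rodrigues(np.array(s['rvec'],float))[0]; t=np.array(s['tvec'],float).ravel()
    f=200/np.tan(np.radians(s['fovy'])/2); z=s['depth']
    v,u=np.mgrid[0:400,0:640]
    P=np.stack([(u-s['cx'])*z/f,(v-s['cy'])*z/f,z],-1)
    W=(P-t)@R; W[z==0]=np.nan
    return s['frame'],W
def save(n,im,k=1): cv2.imwrite('pics/'+n+'.png',cv2.resize(im[...,::-1],None,fx=k,fy=k,interpolation=cv2.INTER_CUBIC))
E
python3 - <<'E'
from h import *
a,Wa=snap('scene');b,Wb=snap('top')
np.savez('s0.npz',a=a,Wa=Wa,b=b,Wb=Wb)
save('scene0',a);save('top0',b)
print(r.sense(),r.nose_length)
E
```

```text
{'time_s': 0.1, 'joint_pos': array([ 1.01449682e+00,  5.28338868e-01,  1.43377235e+00,  2.86672835e-05,
        1.18138904e+00, -1.78498722e-01]), 'joint_velocities': array([ 0.0006375 , -0.00129173, -0.00084945,  0.00041592,  0.00213122,
       -0.00041846]), 'joint_torque': array([ 2.07701228e-04, -4.40988994e+01, -1.77151287e+01,  6.35128794e-02,
        5.34421694e-02, -4.77285948e-05]), 'position': array([0.23018842, 0.58041558, 0.24669111]), 'eef_rot': array([ 8.27310744e-01,  5.61743734e-01, -8.77065742e-04,  3.75066298e-04]), 'wrist_force': array([ 0.17622098, -0.83741287, -0.15641085]), 'moment': array([-0.0210483 , -0.02545183, -0.03112614]), 'grip_width': 0.08689004621605755} 0.025
```

View pics/scene0.png

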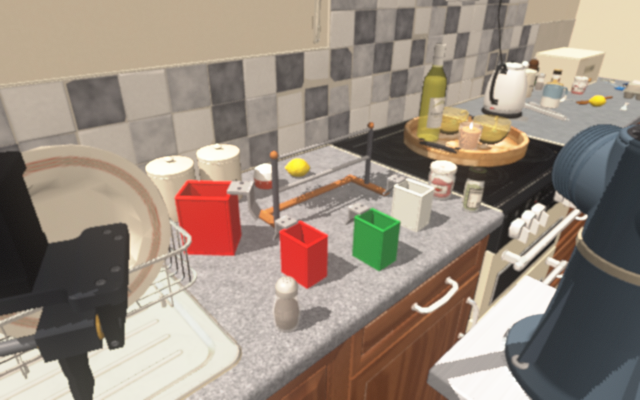

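View pics/top0.png

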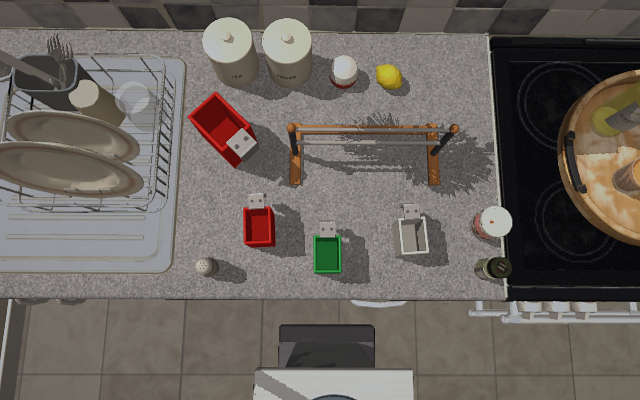

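The scene holds a large red pot at top(223,128), a small red pot at (259,226), a green one at (327,253) and a white one at (412,232). The small red pot fits, being neither green nor the larger red. The stand spans (292..452, 130). I'll measure it and confirm in one crop.

```bash
python3 - <<'E'
from h import *
d=np.load('s0.npz');b=d['b'];W=d['Wb']
save('crop1',b[100:290,180:460],2.8)
i=b.astype(int)
red=(i[...,0]>110)&(i[...,1]<60)&(i[...,2]<60)
def rect(m,n):
    p=W[m][:,:2].astype(np.float32); q=cv2.minAreaRect(p*1000); print(n,m.sum(),q,'z',np.nanpercentile(W[m][:,2],[5,50,95]).round(3))
roi=np.zeros(red.shape,bool)
def box(u0,u1,v0,v1):
    m=roi.copy();m[v0:v1,u0:u1]=1;return m
z=W[...,2]
rect(red&box(235,285,200,255)&(z>.083),'small red rim')
rect(red&box(185,265,85,170)&(z>.083),'big red rim')
rect(box(240,275,188,215)&(z>.085),'red hook')
rect(box(385,440,195,265)&(z>.083),'white all')
m=box(300,432,110,140)&(z>.150)&(z<.17)
P=W[m];print(m.sum(),np.polyfit(P[:,1],P[:,0],1),P.mean(0),P.min(0),P.max(0))
for u0,u1 in((280,305),(425,465)):
    m=box(u0,u1,115,190)&(z>.168)&(z<.19);print('knob',W[m].mean(0),m.sum())
    m=box(u0,u1,110,190)&(z>.005)&(z<.016);rect(m,'foot')
E
```

```text
small red rim 224 ((428.3883056640625, 151.98927307128906), (68.99574279785156, 52.470130920410156), 3.2130074501037598) z [0.087 0.09  0.093]
big red rim 513 ((624.7236938476562, 227.09725952148438), (101.39701080322266, 75.24092864990234), 45.49227523803711) z [0.125 0.128 0.131]
red hook 324 ((470.11328125, 153.72499084472656), (40.99676513671875, 52.55598831176758), 0.37908661365509033) z [0.089 0.095 0.098]
white all 553 ((424.344482421875, -148.15676879882812), (96.80427551269531, 54.03342056274414), 4.439566135406494) z [0.087 0.092 0.097]
585 [-0.00313723  0.59784648] [ 0.59798863 -0.0453104   0.16239612] [ 0.59365646 -0.17354544  0.15684084] [0.60354655 0.06868398 0.1664314 ]
knob [0.59675107 0.08543788 0.17403468] 70
foot 459 ((598.296630859375, 82.15425872802734), (29.789989471435547, 140.75970458984375), 89.39310455322266) z [0.006 0.01  0.012]
knob [ 0.59821197 -0.21257546  0.17358409] 69
foot 532 ((616.0047607421875, -219.83807373046875), (71.46192169189453, 169.8671112060547), 68.5732421875) z [0.006 0.009 0.012]
```

View pics/crop1.png

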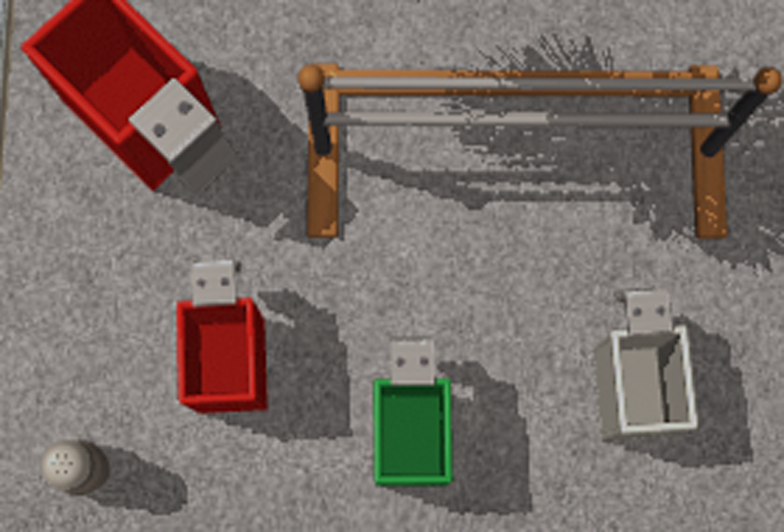

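The crop confirms the small red pot (rim at crop px (180–265, 300–410), 69×52 mm, z 90 mm, matching the description). The other red one is about 101×75 mm and 128 mm high. The small pot is at (0.428, 0.152) with yaw about 3°. The rail's middle is at (0.598, -0.064) with yaw about 0.2°. Now I'll move over the pot.

Emit:
{"api": "drive_tool", "payload": {"increments": [[1, -0.05, 0.05, 0, 0, 0, 0], [1, -0.15, 0.16, 0, 0, 0, 0], [1, -0.26, 0.27, 0, 0, 0, 0], [1, -0.37, 0.39, 0, 0, 0, 0], [1, -0.48, 0.51, 0, 0, 0, 0], [1, -0.59, 0.62, 0, 0, 0, 0], [1, -0.7, 0.74, 0, 0, 0, 0], [1, -0.81, 0.855, 0, 0, 0, 0]], "newtons": 20}}

```text
time_s: 0.9
position: [0.2808, 0.4727, 0.2477]
eef_rot: [0.827, 0.562, 0.0, 0.0]
wrist_force: [-1.1, -0.5, -0.1]
grip_width: 0.0869
```

Emit:
{"api": "drive_tool", "payload": {"increments": [[1, -0.1, 0.11, 0, 0, 0, 0], [1, -0.2, 0.21, 0, 0, 0, 0], [1, -0.3, 0.32, 0, 0, 0, 0], [1, -0.4, 0.43, 0, 0, 0, 0], [1, -0.5, 0.53, 0, 0, 0, 0], [1, -0.6, 0.64, 0, 0, 0, 0], [1, -0.71, 0.75, 0, 0, 0, 0], [1, -0.81, 0.855, 0, 0, 0, 0]]}}

```text
time_s: 1.7
position: [0.3302, 0.3661, 0.2475]
eef_rot: [0.827, 0.562, -0.0, 0.0]
wrist_force: [0.2, 0.6, -0.6]
grip_width: 0.0871
```

Emit:
{"api": "drive_tool", "payload": {"increments": [[1, -0.1, 0.11, 0, 0, 0, 0], [1, -0.2, 0.21, 0, 0, 0, 0], [1, -0.3, 0.32, 0, 0, 0, 0], [1, -0.4, 0.43, 0, 0, 0, 0], [1, -0.5, 0.53, 0, 0, 0, 0], [1, -0.6, 0.64, 0, 0, 0, 0], [1, -0.71, 0.75, 0, 0, 0, 0], [1, -0.81, 0.855, 0, 0, 0, 0]]}}

```text
time_s: 2.5
position: [0.3796, 0.2593, 0.2476]
eef_rot: [0.827, 0.562, 0.0, 0.0]
wrist_force: [-0.0, 0.2, 0.6]
grip_width: 0.087
```

Emit:
{"api": "drive_tool", "payload": {"increments": [[1, -0.1, 0.11, 0, 0, 0, -0.1], [1, -0.2, 0.21, 0, 0, 0, -0.25], [1, -0.3, 0.32, 0, 0, 0, -0.4], [1, -0.4, 0.43, 0, 0, 0, -0.55], [1, -0.55, 0.57, 0, 0, 0, -0.7], [1, -0.7, 0.72, 0, 0, 0, -0.8], [1, -0.78, 0.82, 0, 0, 0, -0.83], [1, -0.81, 0.855, 0, 0, 0, -0.83]]}}

```text
time_s: 3.3
position: [0.4296, 0.1522, 0.2476]
eef_rot: [0.687, 0.726, 0.0, 0.0]
wrist_force: [-1.1, 0.9, 0.2]
grip_width: 0.0872
```

```bash
python3 - <<'E'
from h import *
b,W=snap('wrist'); save('w1',b)
i=b.astype(int); z=W[...,2]
red=(i[...,0]>90)&(i[...,1]<60)&(i[...,2]<60)
m=red&(z>.085)&(z<.097)&(np.hypot(W[...,0]-.43,W[...,1]-.152)<.07)
p=W[m]; print(m.sum(),cv2.minAreaRect((p[:,:2]*1000).astype(np.float32)),np.median(p[:,2]))
E
```

```text
718 ((427.44110107421875, 150.500732421875), (69.66836547851562, 50.69033432006836), 3.312715530395508) 0.0913217383761114
```

View pics/w1.png

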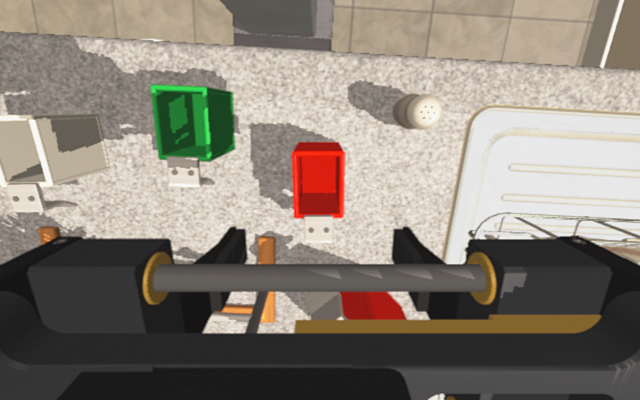

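The wrist picture shows the red pot at (318, 185) between the fingers with its hook at (319, 230). Its position (0.427, 0.151) and yaw 3.3° agree with the top view. I'll descend and grip.

Emit:
{"api": "drive_tool", "payload": {"increments": [[1, -0.01, -0.015, 0.08, 0, 0, 0], [1, -0.01, -0.015, 0.2, 0, 0, 0], [1, -0.01, -0.015, 0.34, 0, 0, 0], [1, -0.01, -0.015, 0.48, 0, 0, 0], [1, -0.01, -0.015, 0.6, 0, 0, 0], [1, -0.01, -0.015, 0.72, 0, 0, 0], [1, -0.01, -0.015, 0.8, 0, 0, 0], [1, -0.01, -0.015, 0.85, 0, 0, 0]]}}

```text
time_s: 4.15
position: [0.4266, 0.1529, 0.1617]
eef_rot: [0.687, 0.727, -0.001, -0.001]
wrist_force: [0.5, 0.0, 0.8]
grip_width: 0.0871
```

Emit:
{"api": "drive_tool", "payload": {"increments": [[1, 0, 0, 0.12, 0, 0, 0], [1, 0, 0, 0.26, 0, 0, 0], [1, 0, 0, 0.4, 0, 0, 0], [1, 0, 0, 0.53, 0, 0, 0], [1, 0, 0, 0.65, 0, 0, 0], [1, 0, 0, 0.75, 0, 0, 0], [1, 0, 0, 0.81, 0, 0, 0], [1, 0, 0, 0.81, 0, 0, 0]]}}

```text
time_s: 4.95
position: [0.4271, 0.1526, 0.081]
eef_rot: [0.687, 0.727, -0.0, -0.0]
wrist_force: [0.2, -0.3, 1.1]
grip_width: 0.0868
```

Emit:
{"api": "drive_tool", "payload": {"increments": [[0.4, 0, 0, 0, 0, 0, 0], [0.4, 0, 0, 0, 0, 0, 0], [0.4, 0, 0, 0, 0, 0, 0], [0.4, 0, 0, 0, 0, 0, 0], [0.4, 0, 0, 0, 0, 0, 0], [0.4, 0, 0, 0, 0, 0, 0], [0.4, 0, 0, 0, 0, 0, 0], [0.4, 0, 0, 0, 0, 0, 0]], "newtons": 20}}

```text
time_s: 5.75
position: [0.4276, 0.1524, 0.0817]
eef_rot: [0.687, 0.727, 0.0, 0.0]
wrist_force: [-0.3, -1.3, 3.4]
grip_width: 0.0515
```

Emit:
{"api": "drive_tool", "payload": {"increments": [[0.4, 0, 0, -0.05, 0, 0, 0], [0.4, 0, 0, -0.15, 0, 0, 0], [0.4, 0, 0, -0.28, 0, 0, 0], [0.4, 0, 0, -0.42, 0, 0, 0], [0.4, 0, 0, -0.56, 0, 0, 0], [0.4, 0, 0, -0.7, 0, 0, 0], [0.4, 0, 0, -0.82, 0, 0, 0], [0.4, 0, 0, -0.9, 0, 0, 0]]}}

```text
time_s: 6.55
position: [0.4274, 0.1527, 0.1728]
eef_rot: [0.687, 0.727, 0.0, 0.0]
wrist_force: [-0.0, 0.2, -1.7]
grip_width: 0.0516
```

Emit:
{"api": "drive_tool", "payload": {"increments": [[0.4, -0.03, 0, -0.1, 0, 0, 0], [0.4, -0.1, 0, -0.2, 0, 0, 0], [0.4, -0.18, 0, -0.3, 0, 0, 0], [0.4, -0.28, 0, -0.38, 0, 0, 0], [0.4, -0.38, 0.02, -0.43, 0, 0, 0], [0.4, -0.49, 0.04, -0.45, 0, 0, 0], [0.4, -0.6, 0.07, -0.45, 0, 0, 0], [0.4, -0.7, 0.1, -0.45, 0, 0, 0]]}}

```text
time_s: 7.35
position: [0.4416, 0.082, 0.2163]
eef_rot: [0.687, 0.727, -0.0, -0.0]
wrist_force: [-0.0, 1.0, -3.0]
grip_width: 0.0518
```

Emit:
{"api": "drive_tool", "payload": {"increments": [[0.4, -0.12, 0.02, 0, 0, 0, 0], [0.4, -0.24, 0.05, 0, 0, 0, 0.02], [0.4, -0.37, 0.08, 0, 0, 0, 0.04], [0.4, -0.5, 0.12, 0, 0, 0, 0.06], [0.4, -0.63, 0.16, 0, 0, 0, 0.08], [0.4, -0.76, 0.2, 0, 0, 0, 0.1], [0.4, -0.88, 0.22, 0, 0, 0, 0.1], [0.4, -1, 0.24, 0, 0, 0, 0.1]]}}

```text
time_s: 8.15
position: [0.4712, -0.0163, 0.2165]
eef_rot: [0.706, 0.709, -0.0, -0.0]
wrist_force: [0.1, -0.1, -2.0]
grip_width: 0.052
```

Emit:
{"api": "drive_tool", "payload": {"increments": [[0.4, -0.1, 0.02, 0, 0, 0, 0], [0.4, -0.2, 0.04, 0, 0, 0, 0], [0.4, -0.3, 0.05, 0, 0, 0, 0], [0.4, -0.38, 0.06, 0, 0, 0, 0], [0.4, -0.44, 0.06, 0, 0, 0, 0], [0.4, -0.48, 0.06, 0, 0, 0, 0], [0.4, -0.48, 0.06, 0, 0, 0, 0], [0.4, -0.48, 0.06, 0, 0, 0, 0]]}}

```text
time_s: 8.95
position: [0.4771, -0.063, 0.2165]
eef_rot: [0.706, 0.709, 0.0, -0.0]
wrist_force: [0.1, 0.3, -1.9]
grip_width: 0.052
```

```bash
python3 - <<'E'
from h import *
s=r.sense();print(s['position'],s['eef_rot'],s['time_s'],s['wrist_force'],s['grip_width'])
a,W=snap('scene'); save('sc2',a[100:300,180:480],2.6)
b,V=snap('top'); save('t2',b[90:270,240:500],3); np.savez('s2.npz',a=a,W=W,b=b,V=V)
i=b.astype(int);z=V[...,2]
red=(i[...,0]>90)&(i[...,1]<60)&(i[...,2]<60)
m=red&(z>.19)&(z<.25)
print(m.sum(),cv2.minAreaRect((V[m][:,:2]*1000).astype(np.float32)),np.percentile(z[m],[5,50,95]))
E
```

```text
[ 0.47705599 -0.06304789  0.21652561] [ 7.05562628e-01  7.08647537e-01  1.12054681e-05 -2.13824786e-04] 8.95 [ 0.14190518  0.32240723 -1.9131916 ] 0.05203453418268815Traceback (most recent call last):
  File "<stdin>", line 8, in <module>
    return _quantile_unchecked(
        a, q, axis, out, overwrite_input, method, keepdims, weights)
    return _ureduce(a,
                    func=_quantile_ureduce_func,
    ...<5 lines>...
                    overwrite_input=overwrite_input,
                    method=method)
    r = func(a, **kwargs)
    result = _quantile(arr,
                       quantiles=q,
    ...<2 lines>...
                       out=out,
                       weights=wgt)
    slices_having_nans = np.isnan(arr[-1, ...])
                                  ~~~^^^^^^^^^
IndexError: index -1 is out of bounds for axis 0 with size 0
```

View pics/sc2.png

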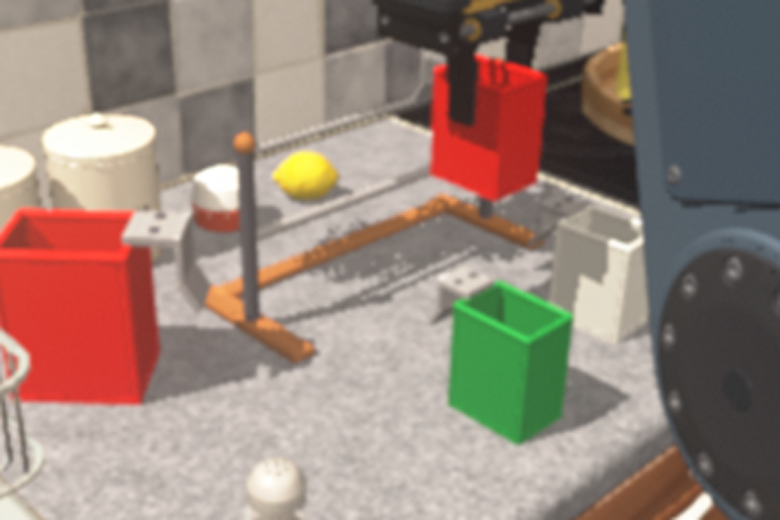

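View pics/t2.png

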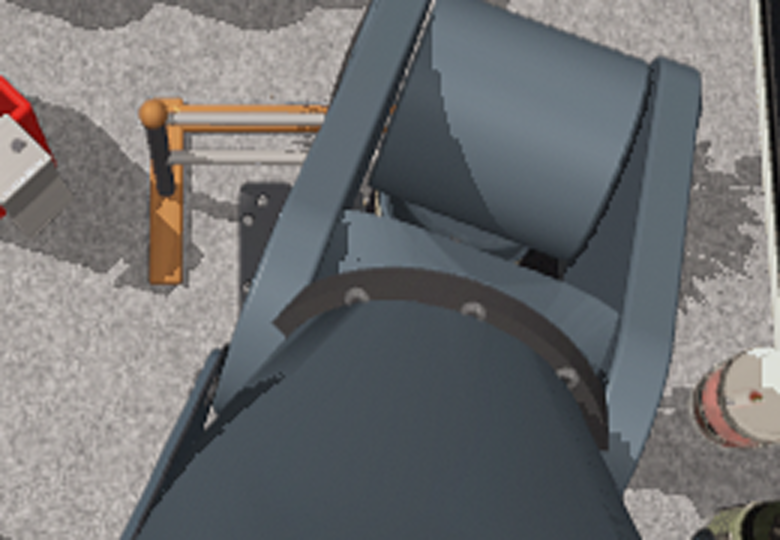

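The scene crop shows the red pot upright in the fingers at (490, 125), in front of the rail. The arm hides it from the top camera. I'll check its pose in the hand from the saved scene depth.

```bash
python3 - <<'E'
from h import *
d=np.load('s2.npz');i=d['a'].astype(int);W=d['W']
m=(i[...,0]>70)&(i[...,1]<60)&(i[...,2]<60)&(np.hypot(W[...,0]-.48,W[...,1]+.063)<.08)&(W[...,2]>.11)
P=W[m];print(len(P),np.percentile(P,[1,50,99],axis=0).round(4))
for z0 in np.arange(.13,.23,.015):
    q=P[(P[:,2]>z0)&(P[:,2]<z0+.015)]
    if len(q)>5: print(round(z0,3),np.percentile(q[:,0],[2,98]).round(4),np.percentile(q[:,1],[2,98]).round(4))
# front face fit
F=P[(P[:,2]<.195)&(P[:,1]<-.045)&(P[:,0]<.46)];A=np.c_[F[:,1:],np.ones(len(F))];print(len(F),np.linalg.lstsq(A,F[:,0],rcond=None)[0])
E
```

```text
1751 [[ 0.44   -0.0872  0.139 ]
 [ 0.4537 -0.0378  0.1862]
 [ 0.5085 -0.0263  0.2282]]
0.13 [0.4404 0.5046] [-0.0811 -0.0352]
0.145 [0.4405 0.5053] [-0.0847 -0.0345]
0.16 [0.4402 0.504 ] [-0.0859 -0.0345]
0.175 [0.4406 0.5084] [-0.0843 -0.0343]
0.19 [0.4402 0.5096] [-0.0845 -0.0269]
0.205 [0.4404 0.507 ] [-0.0859 -0.0268]
0.22 [0.4405 0.5065] [-0.0891 -0.0237]
336 [-0.00514984  0.00218189  0.44115528]
```

Pot upright, centre about 1 mm short of the TCP, base at about 0.136. Next I'll move over the rail, then lower.

Emit:
{"api": "drive_tool", "payload": {"increments": [[0.4, 0, 0.05, 0, 0, 0, 0], [0.4, 0, 0.15, 0, 0, 0, 0], [0.4, 0, 0.28, 0, 0, 0, 0], [0.4, 0, 0.42, 0, 0, 0, 0], [0.4, 0, 0.55, 0, 0, 0, 0], [0.4, 0, 0.66, 0, 0, 0, 0], [0.4, 0, 0.73, 0, 0, 0, 0], [0.4, 0, 0.75, 0, 0, 0, 0]]}}

```text
time_s: 9.85
position: [0.5532, -0.0629, 0.2164]
eef_rot: [0.705, 0.709, 0.0, 0.0]
wrist_force: [0.6, -0.4, -2.4]
grip_width: 0.0521
```

Emit:
{"api": "drive_tool", "payload": {"increments": [[0.4, 0, 0, 0, 0, 0, 0], [0.4, 0, 0, 0.04, 0, 0, 0], [0.4, 0, 0, 0.1, 0, 0, 0], [0.4, 0, 0, 0.16, 0, 0, 0], [0.4, 0, 0, 0.22, 0, 0, 0], [0.4, 0, 0, 0.27, 0, 0, 0], [0.4, 0, 0, 0.3, 0, 0, 0], [0.4, 0, 0, 0.3, 0, 0, 0]]}}

```text
time_s: 10.65
position: [0.5519, -0.0628, 0.1859]
eef_rot: [0.706, 0.709, -0.0, -0.001]
wrist_force: [0.0, -1.2, -2.2]
grip_width: 0.0521
```

```bash
python3 - <<'E'
from h import *
s=r.sense();print(s['position'],s['wrist_force'],s['moment'])
a,W=snap('scene'); save('sc3',a[100:260,210:450],3.3)
E
```

```text
[ 0.55192498 -0.06284627  0.18591761] [ 0.03152778 -1.2368874  -2.16858374] [-0.00408568  0.0046972   0.05432842]
```

View pics/sc3.png

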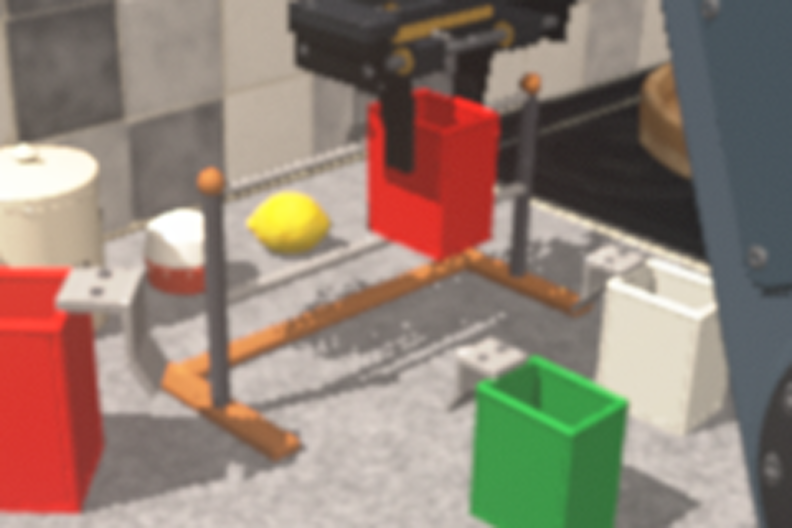

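The crop shows the pot upright with its back at the rail and no contact force beyond its weight. I'll lower further.

Emit:
{"api": "drive_tool", "payload": {"increments": [[0.4, 0, 0, 0.04, 0, 0, 0], [0.4, 0, 0, 0.09, 0, 0, 0], [0.4, 0, 0, 0.14, 0, 0, 0], [0.4, 0, 0, 0.18, 0, 0, 0], [0.4, 0, 0, 0.22, 0, 0, 0], [0.4, 0, 0, 0.24, 0, 0, 0], [0.4, 0, 0, 0.25, 0, 0, 0], [0.4, 0, 0, 0.25, 0, 0, 0]]}}

```text
time_s: 11.5
position: [0.5522, -0.0629, 0.1614]
eef_rot: [0.706, 0.709, -0.0, -0.0]
wrist_force: [0.4, -0.5, -1.5]
grip_width: 0.052
```

Emit:
{"api": "drive_tool", "payload": {"increments": [[0.4, 0, 0, 0.01, -0.04, 0, 0], [0.4, 0, -0.01, 0.02, -0.09, 0, 0], [0.4, 0, -0.02, 0.04, -0.14, 0, 0], [0.4, 0, -0.02, 0.05, -0.18, 0, 0], [0.4, 0, -0.03, 0.06, -0.22, 0, 0], [0.4, 0, -0.03, 0.06, -0.23, 0, 0], [0.4, 0, -0.03, 0.06, -0.23, 0, 0], [0.4, 0, -0.03, 0.06, -0.23, 0, 0]]}}

```text
time_s: 12.3
position: [0.5483, -0.0627, 0.1554]
eef_rot: [0.704, 0.708, 0.042, 0.041]
wrist_force: [-4.9, -0.0, -0.9]
grip_width: 0.0517
```

Emit:
{"api": "drive_tool", "payload": {"increments": [[0.4, 0, -0.01, 0, 0, 0, 0], [0.4, 0, -0.02, 0, 0, 0, 0], [0.4, 0, -0.02, 0.01, 0, 0, 0], [0.4, 0, -0.022, 0.02, 0, 0, 0], [0.4, 0, -0.024, 0.03, 0, 0, 0], [0.4, 0, -0.025, 0.035, 0, 0, 0], [0.4, 0, -0.025, 0.04, 0, 0, 0], [0.4, 0, -0.025, 0.04, 0, 0, 0]]}}

```text
time_s: 13.1
position: [0.5476, -0.0631, 0.1513]
eef_rot: [0.704, 0.707, 0.043, 0.043]
wrist_force: [0.3, -0.6, -2.1]
grip_width: 0.0521
```

Emit:
{"api": "drive_tool", "payload": {"increments": [[0.4, 0, 0, 0.005, 0, 0, 0], [0.4, 0, -0.001, 0.01, 0, 0, 0], [0.4, 0, -0.002, 0.015, 0, 0, 0], [0.4, 0, -0.003, 0.02, 0, 0, 0], [0.4, 0, -0.003, 0.02, 0, 0, 0], [0.4, 0, -0.003, 0.02, 0, 0, 0], [0.4, 0, -0.003, 0.02, 0, 0, 0], [0.4, 0, -0.003, 0.02, 0, 0, 0]]}}

```text
time_s: 13.9
position: [0.5473, -0.063, 0.1493]
eef_rot: [0.704, 0.707, 0.043, 0.043]
wrist_force: [0.3, 0.2, -1.4]
grip_width: 0.0519
```

Emit:
{"api": "drive_tool", "payload": {"increments": [[0.4, 0, 0, 0.005, 0, 0, 0], [0.4, 0, -0.001, 0.01, 0, 0, 0], [0.4, 0, -0.002, 0.015, 0, 0, 0], [0.4, 0, -0.003, 0.02, 0, 0, 0], [0.4, 0, -0.003, 0.02, 0, 0, 0], [0.4, 0, -0.003, 0.02, 0, 0, 0], [0.4, 0, -0.003, 0.02, 0, 0, 0], [0.4, 0, -0.003, 0.02, 0, 0, 0]]}}

```text
time_s: 14.7
position: [0.5476, -0.0629, 0.1485]
eef_rot: [0.704, 0.707, 0.043, 0.043]
wrist_force: [-2.5, 1.5, 7.8]
grip_width: 0.0517
```

Seated: the rail now carries the load (Fz +7.8 N). I'll ease the grip, then open.

Emit:
{"api": "drive_tool", "payload": {"increments": [[0.4, 0, 0, 0, 0, 0, 0], [0.4, 0, 0, 0, 0, 0, 0], [0.4, 0, 0, 0, 0, 0, 0], [0.4, 0, 0, 0, 0, 0, 0], [0.4, 0, 0, 0, 0, 0, 0], [0.4, 0, 0, 0, 0, 0, 0], [0.4, 0, 0, 0, 0, 0, 0], [0.4, 0, 0, 0, 0, 0, 0]], "newtons": 3}}

```text
time_s: 15.5
position: [0.547, -0.0631, 0.1472]
eef_rot: [0.704, 0.707, 0.042, 0.042]
wrist_force: [-2.1, -1.2, 4.4]
grip_width: 0.0522
```

Emit:
{"api": "drive_tool", "payload": {"increments": [[0.6, 0, 0, 0, 0, 0, 0], [0.62, 0, 0, 0, 0, 0, 0], [0.64, 0, 0, 0, 0, 0, 0], [0.68, 0, 0, 0, 0, 0, 0], [0.72, 0, 0, 0, 0, 0, 0], [0.78, 0, 0, 0, 0, 0, 0], [0.85, 0, 0, 0, 0, 0, 0], [0.9, 0, 0, 0, 0, 0, 0]]}}

```text
time_s: 16.3
position: [0.5471, -0.0629, 0.1472]
eef_rot: [0.704, 0.707, 0.043, 0.042]
wrist_force: [0.4, -0.5, -0.3]
grip_width: 0.0744
```

```bash
python3 - <<'E'
from h import *
s=r.sense();print(s['position'],s['wrist_force'],s['grip_width'])
a,W=snap('scene'); save('sc4',a[100:260,210:450],3.3)
E
```

```text
[ 0.54713213 -0.06290575  0.1472313 ] [ 0.39646475 -0.54976427 -0.34377454] 0.07441750896624585
```

View pics/sc4.png

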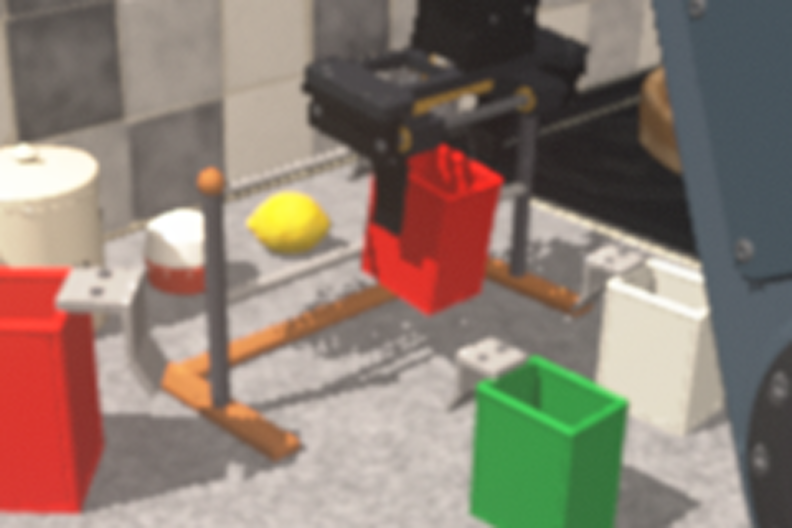

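The pot hangs on the stand with the fingers clear. I'll retreat along the fingers' axis.

Emit:
{"api": "drive_tool", "payload": {"increments": [[1, 0, 0, 0, 0, 0, 0], [1, 0, 0, 0, 0, 0, 0], [1, 0, 0, -0.05, 0, 0, 0], [1, 0, 0, -0.15, 0, 0, 0], [1, 0, 0, -0.3, 0, 0, 0], [1, 0, 0, -0.5, 0, 0, 0], [1, 0, 0, -0.7, 0, 0, 0], [1, 0, 0, -0.9, 0, 0, 0]]}}

```text
time_s: 17.15
position: [0.5361, -0.063, 0.2382]
eef_rot: [0.704, 0.707, 0.043, 0.043]
wrist_force: [0.5, -0.9, -0.0]
grip_width: 0.0872
```

Emit:
{"api": "drive_tool", "payload": {"increments": [[1, 0.1, 0, -0.1, 0, 0, 0], [1, 0.25, 0, -0.2, 0, 0, 0], [1, 0.4, -0.1, -0.25, 0, 0, 0], [1, 0.55, -0.2, -0.3, 0, 0, 0], [1, 0.7, -0.3, -0.3, 0, 0, 0], [1, 0.85, -0.4, -0.3, 0, 0, 0], [1, 1, -0.5, -0.3, 0, 0, 0], [1, 1, -0.5, -0.3, 0, 0, 0]]}}

```text
time_s: 17.95
position: [0.4797, 0.039, 0.2594]
eef_rot: [0.703, 0.708, 0.042, 0.041]
wrist_force: [0.7, -0.6, -0.1]
grip_width: 0.0873
```

Emit:
{"api": "drive_tool", "payload": {"increments": [[1, 0.15, 0, 0, 0, 0, 0], [1, 0.3, 0, 0, 0, 0, 0], [1, 0.45, 0, 0, 0, 0, 0], [1, 0.6, 0, 0, 0, 0, 0], [1, 0.75, 0, 0, 0, 0, 0], [1, 0.9, 0, 0, 0, 0, 0], [1, 1, 0, 0, 0, 0, 0], [1, 1, 0, 0, 0, 0, 0]]}}

```text
time_s: 18.75
position: [0.4823, 0.1375, 0.2601]
eef_rot: [0.704, 0.708, 0.043, 0.042]
wrist_force: [-0.9, -0.4, 0.2]
grip_width: 0.0869
```

```bash
python3 - <<'E'
from h import *
s=r.sense();print(s['position'],s['wrist_force'],s['time_s'])
b,V=snap('top'); b2,V2=snap('top'); save('t5',b[90:270,240:500],3)
z=V[...,2];i=b.astype(int)
red=(i[...,0]>90)&(i[...,1]<60)&(i[...,2]<60)&(V[...,1]<.03)&(V[...,1]>-.15)&(z>.14)&(z<.2)
print('red rim',red.sum(),np.percentile(V[red],[2,50,98],axis=0).round(4))
h=(~red)&(z>.166)&(z<.19)&(abs(V[...,1]+.063)<.03)&(V[...,0]>.56)&(V[...,0]<.64)
print('hook',h.sum(),np.percentile(V[h],[2,50,98],axis=0).round(4))
w=(z>.083)&(z<.1)&(abs(V[...,1]+.148)<.06)&(abs(V[...,0]-.424)<.08)
print('white',cv2.minAreaRect((V[w][:,:2]*1000).astype(np.float32)))
k=red|h;print('motion',np.abs(b2.astype(int)-i)[k].max())
E
```

```text
[0.48229775 0.13752509 0.26014117] [-0.90217952 -0.4125269   0.23366171] 18.75
red rim 346 [[ 0.5122 -0.0882  0.1407]
 [ 0.5417 -0.0659  0.1524]
 [ 0.5805 -0.0359  0.1621]]
hook 240 [[ 0.5775 -0.0762  0.1664]
 [ 0.593  -0.0615  0.1688]
 [ 0.6054 -0.0469  0.1722]]
white ((424.19793701171875, -148.14059448242188), (96.75259399414062, 54.17860794067383), 3.916890859603882)
motion 7
```

View pics/t5.png

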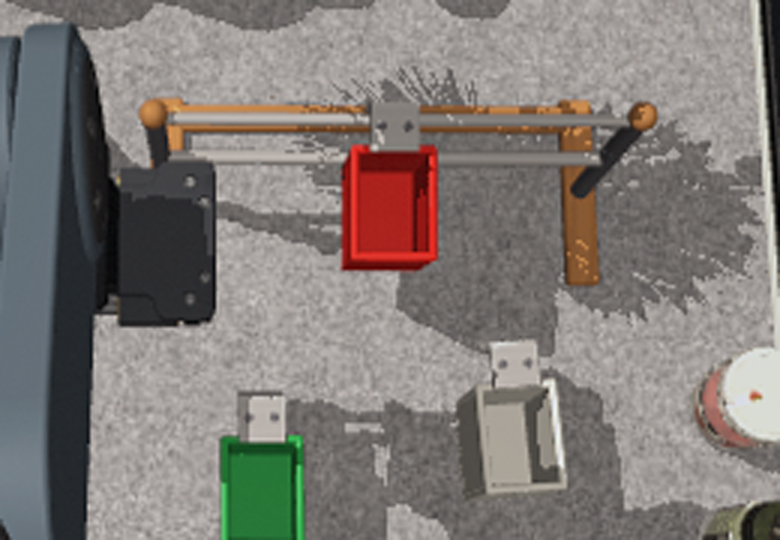

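The picture shows the red pot hanging at the rail's middle with its hook over the rail at (395, 125), still and open side up. The white pot at (515, 435) hasn't moved and the gripper is clear. Handing in.

```bash
python3 -c "
from plant import job
print(job.close_job())"
```

```text
the job is handed in; nothing more can be done
None
```

The small red pot is hanging by its hook on the upper rail, near the middle and open side up, and the job is handed in. `close_job` gives no verdict, so success rests on my own checks.

**What I did:** I gripped the pot across its 52 mm width and lowered its hook over the rail. With its foot tilted in about 0.12 rad, I seated it until the rail took the load. I then eased the grip, opened slowly and retreated. The clock stood at about 19 s of the 35 s allowed.

**Last checks (top camera):**
- **Hook position:** the middle of the hook's top plate is about 5 mm in front of the rail axis and about 2 mm from the rail's middle. It sits about 9 mm above the rail axis, which puts the slot top on the rail.
- **At rest:** two frames 0.05 s apart showed no motion. I did not measure the final lean, but the pot looked only slightly tilted.
- **White pot:** it is within 1 mm of where it started.
- **Gripper:** it is well clear of everything.

**Unplanned contact:** while tilting, the pot's back pressed lightly on the lower bar (about 5 N), so I backed it off before seating it. No check failed.

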